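# Pack the sampling carrier

## Task

Pack the grey carrier tray on the lab bench: stand each of the three white bottles in the pocket of its cap's colour, and draw the white beaker out of the steel beaker it is nested in and stand it in the white pocket. All four must stand upright on the pockets' floors. Leave the brown bottle and the steel beaker standing where they are.

Things in the scene. Friction and masses are not known exactly. Their poses are not given: they have to be found in the camera images.
- bottle_blue_mid (a point): White plastic bottle with a blue screw cap. Round: body 46 diameter from the bottom up to 66, then a shoulder up to the cap (29 diameter, 75 to 95); 95 tall over all, 80 to 170 g, stands upright. The point is on its axis, half-way up (47.5 above its bottom); z points up its axis.
- bottle_yellow_mid (a point): White plastic bottle with a yellow screw cap. Round: body 46 diameter from the bottom up to 66, then a shoulder up to the cap (29 diameter, 75 to 95); 95 tall over all, 80 to 170 g, stands upright. The point is on its axis, half-way up (47.5 above its bottom); z points up its axis.
- bottle_green_mid (a point): White plastic bottle with a green screw cap. Round: body 46 diameter from the bottom up to 66, then a shoulder up to the cap (29 diameter, 75 to 95); 95 tall over all, 80 to 170 g, stands upright. The point is on its axis, half-way up (47.5 above its bottom); z points up its axis.
- beaker_mid (a point): White plastic beaker, open at the top, 44 outside diameter at the bottom, 50 at the rim, wall 2.5, 80 tall, 40 to 85 g. At the start it stands loosely nested in the steel beaker, its bottom 4 above the bench and its upper 38 showing above the steel rim; it draws straight up (side clearance about 2). The point is on its axis, half-way up (40 above its bottom); z points up its axis.
- brown_mid (a point): Brown bottle with a blue cap, a look-alike of the same shape and size as the white ones; does not belong in the tray and must stay where it is. The point is on its axis, half-way up (47.5 above its bottom), z up.
- steel_mid (a point): Grey steel beaker, 53 diameter at the foot, 57 at the rim, 46 tall, 300 g, loose on the bench, with the white beaker nested in it; must stay where it is. The point is on its axis, half-way up (23 above its bottom), z up.
- place_blue: Pocket with a blue floor and blue frame in the grey carrier tray. The point is the centre of the pocket's floor, z up, x and y along the pocket's sides. The pocket is 66 x 66 and 25 deep; its floor lies 5 above the bench. The tray (178 x 178 x 30, fixed to the bench, turned up to 0.45 rad) has four such pockets, two by two, centres 86 apart.
- place_yellow: Pocket with a yellow floor and yellow frame in the grey carrier tray. The point is the centre of the pocket's floor, z up, x and y along the pocket's sides. The pocket is 66 x 66 and 25 deep; its floor lies 5 above the bench. The tray (178 x 178 x 30, fixed to the bench, turned up to 0.45 rad) has four such pockets, two by two, centres 86 apart.
- place_green: Pocket with a green floor and green frame in the grey carrier tray. The point is the centre of the pocket's floor, z up, x and y along the pocket's sides. The pocket is 66 x 66 and 25 deep; its floor lies 5 above the bench. The tray (178 x 178 x 30, fixed to the bench, turned up to 0.45 rad) has four such pockets, two by two, centres 86 apart.
- place_white: Pocket with a white floor and white frame in the grey carrier tray. The point is the centre of the pocket's floor, z up, x and y along the pocket's sides. The pocket is 66 x 66 and 25 deep; its floor lies 5 above the bench. The tray (178 x 178 x 30, fixed to the bench, turned up to 0.45 rad) has four such pockets, two by two, centres 86 apart.
Not all that is in view belongs to the job. Leave any pink or turquoise look-alike of the part that bears bottle_blue_mid alone. Leave any orange look-alike of the part that bears steel_mid alone.

How it is judged (in metres and radians):
At the end, for the whole second after the job is handed in: White bottles in the pockets of their caps' colours, white beaker in the white one: within 15 mm of the pocket's centre, on the floor (6 mm), upright (0.12 rad), at rest. Brown bottle and steel beaker upright (0.15 rad) and within 40 mm of where they began (horizontal distance between bottle_blue_mid and place_blue below 0.015 m and z of bottle_blue_mid in the frame of place_blue below 0.0535 m and angle between each of bottle_blue_mid, bottle_yellow_mid, bottle_green_mid, beaker_mid's own z axis and vertical below 0.12 rad and linear speed of each of bottle_blue, bottle_yellow, bottle_green, white_beaker below 0.02 m/s and horizontal distance between bottle_yellow_mid and place_yellow below 0.015 m and z of bottle_yellow_mid in the frame of place_yellow below 0.0535 m and horizontal distance between bottle_green_mid and place_green below 0.015 m and z of bottle_green_mid in the frame of place_green below 0.0535 m and horizontal distance between beaker_mid and place_white below 0.015 m and z of beaker_mid in the frame of place_white below 0.046 m and distance of each of brown_mid, steel_mid from where it was at the start of the episode below 0.04 m and angle between each of brown_mid, steel_mid's own z axis and vertical below 0.15 rad); the robot touches nothing.
It fails at once if the brown bottle is moved more than 40 mm or tipped (distance of brown_mid from where it was at the start of the episode above 0.04 m or angle between brown_mid's own z axis and vertical above 0.5 rad).
It fails at once if the steel beaker is moved more than 40 mm or tipped over (distance of steel_mid from where it was at the start of the episode above 0.04 m or angle between steel_mid's own z axis and vertical above 0.5 rad).
It also fails if it takes over 141 s, if anything falls off the work surface, if the arm or the gripper's body presses on something with over 40 N, if the wrist force passes 120 N, or if a joint passes its speed limit or range.

## Robot

A 7-joint arm with a two-finger parallel gripper is mounted at the origin on the work surface. World frame = base frame: x ahead of the robot, y to its left, z up, the work surface at z = 0. Lengths are in mm, angles in rad, forces in N, time in s.
With the tool pointing down it reaches from about 400 to 850 mm from the base axis. Payload 4.4 kg.
Tool frame: the origin (TCP) lies at the very end of the fingers, on their centre line; the grasp point (between the pads) lies 19 mm behind it (env.pinch_z is the distance from the TCP to the grasp point, in mm); z points along the fingers, y is the line along which they close (so a half turn about z gives the same grasp; the last joint's range is limited). The gripper opens to 94 mm and grips with 3 to 60 N. Pads are 16 mm wide; open, the fingers measure 119 mm over their backs; the gripper's body (75 mm by 177 mm) begins 78 mm behind the grasp point.
Start: joints at [-0.066, 0.628, 0.038, 1.517, -0.027, 0.996, -0.02], TCP at [650.014, 0.028, 205.478] pointing down, gripper open.
Joint ranges: [-3.06, 3.06], [-0.37, 2.12], [-1.25, 1.32], [0.18, 2.47], [-1.1, 4.24], [0.23, 1.98], [-2.94, 2.94]. Speed limits (rad/s): [2.57, 2.57, 3.14, 3.14, 3.14, 3.14, 3.14].

## Interface

Orientations are given as a unit quaternion [w, x, y, z].
In Python, from workcell import env gives the robot as it stands.
- The arm moves only by the tool jog_arm, never from a script. Its argument "targets" is a list of rows, each a list of 3 entries, a list of its own where there are three numbers: the shift along the tool's x, y, z in mm, then the turn, a rotation vector about the tool's x, y, z in degrees, then the opening, from 0 (shut) to 1 (fully open). In form: [[[dx, dy, dz], [ax, ay, az], hand], ...]. A call has 1 to 5 rows; each row shifts and turns the commanded pose from where the row before left it, along the tool's axes as they then stand; what a row does not reach is not made up. A row lasts 1/10 s, in which the tool goes at most 50 mm and 8.59 degrees, less where a joint would pass 70% of its speed; a pose out of reach is approached as far as the arm can. A call is refused whole if a number of a shift passes 50 or a number of a turn 8.59, either way. A call with a gripper value outside its range is refused whole. The fingers move at their own pace and stop on an object; "grip_force" is the grip in N (left out, the last holds). Time passes only in rows, so rows that do not move let the fingers close. It gives the time, the measured TCP pose, the force, the opening and the grip force at its end, in the units of the state.
- env.get_state(): the state, without advancing time (a new reading comes with each control period).
- env.grab_frame(name): name is "scene" or "side" or "wrist"; returns a dict with "color" (384x512x3 uint8, blue, green, red), "intrinsics" (3x3 intrinsics, pixels), "position" and "rotation" of the camera in the world. Camera axes: x right, y down, z forward; pixel columns grow to the right and rows downward; lengths in mm; the calibration is good to about 2 mm. The wrist camera is an equidistant fisheye: a pixel r from the principal point sees the ray r / f radians off the axis. A picture is of the moment at which its call begins. There is no depth.
- env.finish_job(): hands the job in; it is judged then, once.
The state is a dict: "clock": time; "joints": joint angles; "joint_vel": joint speeds; "joint_efforts": joint torques, N m; "ee_pos": TCP position; "tool_rot": TCP orientation; "contact_force": force on the tool from outside, world axes, zero at the start; "torque": the same for the moment, N m; "finger_gap": finger opening in mm; "gripper_force": force on a finger pad.
Only numpy, scipy, OpenCV 4.12 (cv2) and the standard library are available. Lean on these libraries where they do the work, as an engineer would, in place of code of your own. Each camera call takes 0.05 s, during which the arm holds its last target. There are 200 camera calls.

## Working session

There is one attempt and no reset: what is moved stays moved. The work goes in short steps, Python scripts to look and compute and a tool call to move; the robot and the scene stay as the last step left them, time stands still between calls to the robot, and variables do not carry over. Pictures are saved under pics/ and viewed, at most 14 in all, crops included, and the job is handed in when it is done.

Besides the shell and the picture viewer there is one more tool, called after "Emit:" by a JSON object that holds its "name" and its "arguments". jog_arm: Moves the arm, as the interface text tells. Its arguments: {"type":"object","properties":{"targets":{"type":"array"},"grip_force":{"type":"number"}},"required":["targets"]}

```bash
mkdir -p pics; ls; python3 - <<'E'
from workcell import env
import cv2
for n in ("scene","side","wrist"):
    f=env.grab_frame(n); cv2.imwrite(f"pics/{n}0.png",f["color"]); print(n,f["intrinsics"],f["position"],f["rotation"])
s=env.get_state(); print(s)
E
```

```text
pics
scene [[455.53042203   0.         248.58521028]
 [  0.         455.53042203 187.17033123]
 [  0.           0.           1.        ]] [1288.12162147  -92.34240939  690.65637115] [-0.32442557  0.67414     0.59487303 -0.29395474]
side [[488.64343021   0.         260.40326053]
 [  0.         488.64343021 189.62219611]
 [  0.           0.           1.        ]] [-119.67431628 -771.86420686  900.309924  ] [-0.39656777  0.85388311 -0.30380543  0.14601334]
wrist [[297.31863964   0.         262.31114577]
 [  0.         297.31863964 191.76958378]
 [  0.           0.           1.        ]] [649.64844156  69.36419954 383.31807015] [ 1.22296422e-01  9.92493101e-01 -2.60952560e-04 -9.80936092e-04]
{'clock': 0.15, 'joints': array([-0.06579846,  0.62914088,  0.0384542 ,  1.5180623 , -0.02705017,
        0.99629707, -0.02001117]), 'joint_vel': array([ 0.0002479 , -0.00118874,  0.0003448 , -0.00406614,  0.00079776,
        0.00016155,  0.00100827]), 'joint_efforts': array([ 1.52036100e-03, -5.50088596e+01,  1.14465751e+00, -1.86816269e+01,
       -5.22438856e-02,  2.09789607e-02,  9.34746663e-05]), 'ee_pos': array([6.49531058e+02, 4.59059187e-02, 2.04785086e+02]), 'tool_rot': array([-5.03595976e-04,  7.07121807e-01,  7.07091413e-01, -4.79645828e-04]), 'contact_force': array([ 0.54359436, -0.05539849, -0.16364746]), 'torque': array([0.03065196, 0.00109271, 0.02693806]), 'gripper_force': 0.0, 'finger_gap': 94.29412729578483}
```

View pics/scene0.png

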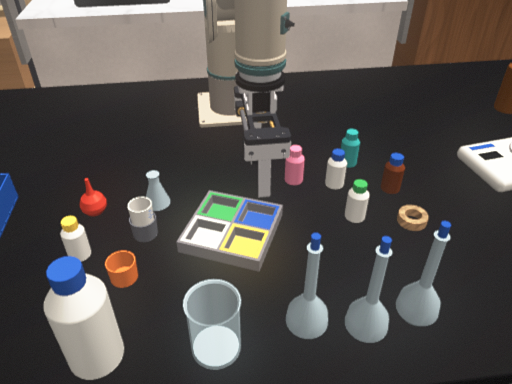

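View pics/side0.png

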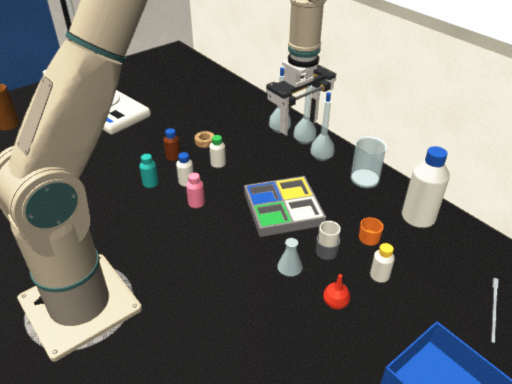

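View pics/wrist0.png

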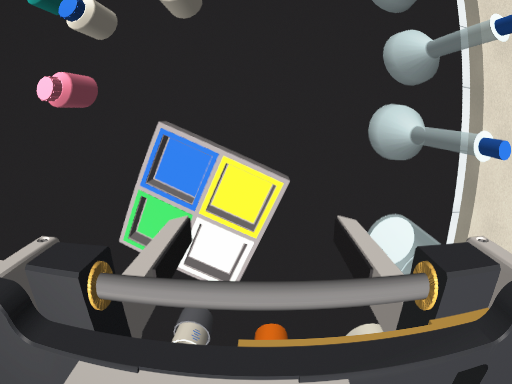

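The scene view shows these candidates:
- White bottles: blue cap at (338,154), green cap at (360,187), yellow cap at (70,224).
- Look-alikes to leave alone: brown with blue cap (397,159), turquoise (351,134), pink (295,152), the big jug with a blue cap (67,275), and flasks with blue stoppers.
- White beaker in steel at (142,215). The orange look-alike is at (122,268).
- The tray is around (232,228).

I'll measure these by casting rays.

```bash
cat > h.py <<'E'
import numpy as np, cv2
from scipy.spatial.transform import Rotation as R
def rot(q): return R.from_quat([q[1],q[2],q[3],q[0]])
def rays(f,uv,fish=False):
    K=f["intrinsics"]; p=(np.atleast_2d(uv).astype(float)-[K[0,2],K[1,2]])/K[0,0]
    if fish:
        r=np.linalg.norm(p,axis=1,keepdims=True)+1e-12
        d=np.hstack([p/r*np.sin(r),np.cos(r)])
    else: d=np.hstack([p,np.ones((len(p),1))])
    return rot(f["rotation"]).apply(d)
def onplane(f,uv,z,fish=False):
    d=rays(f,uv,fish); c=np.asarray(f["position"]); return (c+d*((z-c[2])/d[:,2])[:,None])[:,:2]
def tri(obs):
    A=np.zeros((3,3));b=np.zeros(3)
    for f,uv in obs:
        d=rays(f,uv)[0]; d/=np.linalg.norm(d); P=np.eye(3)-np.outer(d,d); A+=P;b+=P@np.asarray(f["position"])
    return np.linalg.solve(A,b)
HUE=dict(blue=(105,125),yellow=(22,34),green=(45,75),red=(0,20))
def mask(img,col,smin=120,vmin=70):
    h=cv2.cvtColor(img,cv2.COLOR_BGR2HSV)
    if col=="white": return cv2.inRange(h,(0,0,130),(180,60,255))
    a,b=HUE[col]; return cv2.inRange(h,(a,smin,vmin),(b,255,255))
def blob(img,col,seed,rad=25,**k):
    m=mask(img,col,**k); n,l,s,c=cv2.connectedComponentsWithStats(m)
    best=[i for i in range(1,n) if s[i,4]>20 and np.hypot(*(c[i]-seed))<rad]
    i=max(best,key=lambda i:s[i,4]); return c[i],s[i],(l==i).astype(np.uint8)
E
cat > m1.py <<'E'
from workcell import env
from h import *
fs={n:env.grab_frame(n) for n in("scene","side","wrist")}
S={"blue":((338,154),(184,156)),"green":((360,187),(217,140)),"yellow":((70,224),(386,250)),"brown":((397,159),(171,133))}
for k,(a,b) in S.items():
    col="blue" if k=="brown" else k
    o=[]
    for n,sd in(("scene",a),("side",b)):
        c,s,_=blob(fs[n]["color"],col,sd,8); o.append((fs[n],c)); print(k,n,c.round(1),s[4],onplane(fs[n],c,86)[0].round(1))
    print("  tri",tri(o).round(1))
o=[]
for n,sd in(("scene",(142,210)),("side",(329,233))):
    c,s,m=blob(fs[n]["color"],"white",sd,12); o.append((fs[n],c)); print("beaker",n,c,s,onplane(fs[n],c,65)[0].round(1))
print("  tri",tri(o).round(1))
P={"blue":((258,215),(263,195)),"yellow":((246,240),(295,189)),"green":((218,207),(272,215)),"white":((208,233),(302,210))}
for k,(a,b) in P.items():
    for n,sd in(("scene",a),("side",b)):
        c,s,m=blob(fs[n]["color"],k,sd,14)
        pts=np.vstack([q[:,0] for q in cv2.findContours(m,cv2.RETR_EXTERNAL,cv2.CHAIN_APPROX_NONE)[0]])
        r=cv2.minAreaRect(onplane(fs[n],pts,30).astype(np.float32)); print(k,n,s[:4],np.round(r[0],1),np.round(r[1],1),round(r[2],1))
E
python3 m1.py
```

```text
blue scene [337.8 153.9] 140 [422.4 218.1]
blue side [183.2 156.7] 98 [423.8 221.2]
  tri [422.9 218.5  87.1]
green scene [360.  185.2] 156 [546.1 232.4]
green side [216.6 139.1] 85 [548.1 234.2]
  tri [547.1 232.2  87.1]
yellow scene [ 68.2 220.4] 148 [ 579.7 -373.4]
yellow side [385.8 249.1] 176 [ 590.1 -367.1]
  tri [ 585.6 -370.4   91.4]
brown scene [396.4 158.3] 161 [458.7 347.8]
brown side [170.  132.4] 96 [459.4 350.4]
  tri [458.7 348.2  86.7]
beaker scene [148.17170891 202.25347506] [ 127  170   43   57 1223] [ 517.9 -223.1]
beaker side [328.56967213 233.23155738] [318 221  23  27 488] [ 541.7 -236.2]
  tri [ 534.3 -230.1   72.4]
blue scene [235 200  44  29] [544.4   7.9] [78.9 78.1] 65.1
blue side [247 182  35  22] [543.7   9.9] [78.5 78.5] 65.2
yellow scene [220 224  48  34] [622.7 -28.2] [78.4 78.6] 65.0
yellow side [277 177  35  23] [621.2 -26.2] [82.  80.1] 65.2
green scene [198 193  44  27] [508.2 -69.6] [77.7 76.3] 65.1
green side [255 202  36  24] [507.4 -68.2] [78.3 78.3] 64.6
white scene [177 191 105  70] [566.6 -48.7] [179.5 178.2] 65.0
white side [245 176  81  53] [563.1 -48.2] [177.7 177.7] 65.0
```

```bash
python3 - <<'E'
from h import *; from workcell import env
f=env.grab_frame("scene"); g=env.grab_frame("side")
for n,uv,z in(("pink",(295,153),88),("turq",(351,135),88),("erl",(157,198),10),("red",(93,203),22),("orange",(121,260),45),("jugcap",(68,275),190),("jugbase",(92,352),10),("beakerrim",(141,207),84),("glass",(213,300),100)):
    print(n,onplane(f,uv,z)[0].round(0))
for n,uv,z in(("pink",(195,181),88),("turq",(149,160),88),("erl",(290,265),10),("red",(337,296),22),("orange",(371,228),45),("beakerrim",(329,230),84),("jugbase",(422,213),10)): print("side",n,onplane(g,uv,z)[0].round(0))
a=f["color"]; c=np.hstack([cv2.resize(a[120:230,280:420],(392,308),interpolation=2),cv2.resize(a[180:290,50:190],(392,308),interpolation=2)])
cv2.imwrite("pics/crop1.png",c)
E
```

```text
pink [408. 118.]
turq [347. 273.]
erl [ 437. -215.]
red [ 451. -358.]
orange [ 661. -270.]
jugcap [ 822. -303.]
jugbase [ 832. -307.]
beakerrim [ 555. -233.]
glass [ 822. -100.]
side pink [388. 107.]
side turq [340. 265.]
side erl [ 436. -218.]
side red [ 449. -359.]
side orange [ 653. -277.]
side beakerrim [ 535. -241.]
side jugbase [ 836. -305.]
```

View pics/crop1.png

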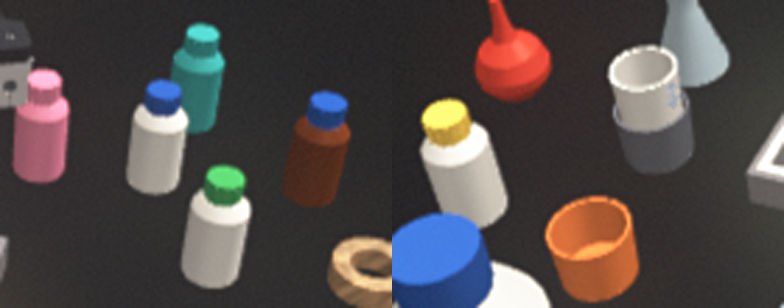

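The crop confirms my choices: blue-, green- and yellow-capped white bottles, and the white beaker in the grey steel one. Brown, pink, turquoise and orange stay alone. The tray is turned about -25°, with pockets at blue (544,9), yellow (622,-27), green (508,-69) and white (586,-105). With the tool orientation kept, tool x is world y, tool y is world x and tool z is down. I'll start with the blue bottle at (423,219).

Emit:
{"name": "jog_arm", "arguments": {"targets": [[[30,-30,5],[0,0,0],0.85],[[30,-30,5],[0,0,0],0.85],[[30,-30,5],[0,0,0],0.85],[[30,-30,5],[0,0,0],0.85],[[30,-30,5],[0,0,0],0.85]], "grip_force": 20}}

```text
clock: 0.9
ee_pos: [498.9, 151.1, 180.5]
tool_rot: [0.0, 0.707, 0.707, 0.0]
contact_force: [0.3, 0.5, -0.1]
finger_gap: 79.8
gripper_force: 0.0
```

Emit:
{"name": "jog_arm", "arguments": {"targets": [[[30,-30,5],[0,0,0],0.85],[[30,-30,5],[0,0,0],0.85],[[9,-17,0],[0,0,0],0.85],[[0,0,0],[0,0,0],0.85],[[0,0,0],[0,0,0],0.85]]}}

```text
clock: 1.4
ee_pos: [423.8, 219.0, 170.8]
tool_rot: [0.0, 0.707, 0.707, 0.001]
contact_force: [-0.4, 0.1, 0.3]
finger_gap: 80.0
gripper_force: 0.0
```

```bash
python3 - <<'E'
from h import *; from workcell import env
f=env.grab_frame("wrist"); cv2.imwrite("pics/w1.png",f["color"]); print(f["position"])
m=mask(f["color"],"blue"); n,l,s,c=cv2.connectedComponentsWithStats(m)
for i in range(1,n):
    if s[i,4]>60: print(c[i].round(0),s[i],onplane(f,c[i],93,True)[0].round(1))
E
```

```text
[423.45629106 288.25784718 349.46809048]
[297.  62.] [285  46  35  24 167] [453.5 338.5]
[262. 184.] [245 179  32  17 115] [423.  231.2]
```

View pics/w1.png

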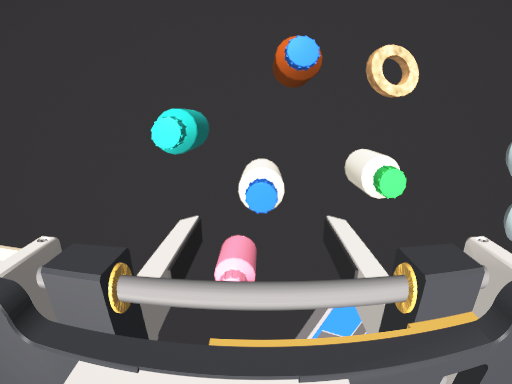

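The view shows the blue-capped bottle at (262,196), centred between the fingers. Pink and turquoise are clear of the fingers, so I'll descend and grip.

Emit:
{"name": "jog_arm", "arguments": {"targets": [[[0,0,35],[0,0,0],0.85],[[1,0,35],[0,0,0],0.85],[[0,0,35],[0,0,0],0.85],[[0,0,31],[0,0,0],0.85],[[0,0,0],[0,0,0],0.85]]}}

```text
clock: 1.95
ee_pos: [422.2, 217.5, 31.4]
tool_rot: [-0.0, 0.708, 0.706, -0.003]
contact_force: [-0.0, 0.3, 0.1]
finger_gap: 79.7
gripper_force: 0.0
```

Emit:
{"name": "jog_arm", "arguments": {"targets": [[[0,0,0],[0,0,0],0.3],[[0,0,0],[0,0,0],0.3],[[0,0,0],[0,0,0],0.3],[[0,0,0],[0,0,0],0.3],[[0,0,0],[0,0,0],0.3]]}}

```text
clock: 2.45
ee_pos: [423.4, 220.3, 35.4]
tool_rot: [0.0, 0.707, 0.707, 0.001]
contact_force: [-1.5, -0.3, 6.7]
finger_gap: 45.9
gripper_force: 20.0
```

Emit:
{"name": "jog_arm", "arguments": {"targets": [[[0,0,-20],[0,0,0],0.3],[[0,0,-35],[0,0,0],0.3],[[0,0,-40],[0,0,0],0.3],[[0,0,-40],[0,0,0],0.3],[[-20,11,0],[0,0,0],0.3]]}}

```text
clock: 2.95
ee_pos: [436.0, 204.2, 174.4]
tool_rot: [0.001, 0.705, 0.709, 0.005]
contact_force: [0.7, 0.8, -1.4]
finger_gap: 45.7
gripper_force: 20.0
```

Emit:
{"name": "jog_arm", "arguments": {"targets": [[[-30,17,0],[0,0,0],0.3],[[-35,20,0],[0,0,0],0.3],[[-35,20,0],[0,0,0],0.3],[[-35,20,0],[0,0,0],0.3],[[-30,18,0],[0,0,0],0.3]]}}

```text
clock: 3.45
ee_pos: [529.5, 32.9, 169.7]
tool_rot: [0.0, 0.707, 0.707, -0.0]
contact_force: [0.3, 0.2, -1.6]
finger_gap: 45.7
gripper_force: 20.0
```

Emit:
{"name": "jog_arm", "arguments": {"targets": [[[-20,12,0],[0,0,0],0.3],[[-6,3,0],[0,0,0],0.3],[[0,0,0],[0,0,0],0.3],[[0,0,0],[0,0,0],0.3]]}}

```text
clock: 3.85
ee_pos: [543.1, 10.8, 169.4]
tool_rot: [-0.001, 0.707, 0.708, -0.0]
contact_force: [0.2, 0.6, -0.9]
finger_gap: 46.1
gripper_force: 20.0
```

Emit:
{"name": "jog_arm", "arguments": {"targets": [[[-2,1,25],[0,0,0],0.3],[[0,0,35],[0,0,0],0.3],[[0,0,30],[0,0,0],0.3],[[0,0,20],[0,0,0],0.3],[[0,0,10],[0,0,0],0.3]]}}

```text
clock: 4.35
ee_pos: [543.1, 9.2, 47.9]
tool_rot: [-0.002, 0.706, 0.708, -0.001]
contact_force: [-0.1, 1.0, -1.2]
finger_gap: 45.6
gripper_force: 20.0
```

Emit:
{"name": "jog_arm", "arguments": {"targets": [[[0,0,5],[0,0,0],0.3],[[0,0,3],[0,0,0],0.3],[[0,0,1],[0,0,0],0.3],[[0,0,0],[0,0,0],0.3],[[0,0,0],[0,0,0],0.3]]}}

```text
clock: 4.85
ee_pos: [545.5, 7.0, 41.2]
tool_rot: [0.0, 0.707, 0.707, 0.001]
contact_force: [0.1, 1.3, -1.5]
finger_gap: 45.9
gripper_force: 20.0
```

Emit:
{"name": "jog_arm", "arguments": {"targets": [[[0,0,1],[0,0,0],0.3],[[0,0,1],[0,0,0],0.3],[[0,0,0],[0,0,0],0.3],[[0,0,0],[0,0,0],0.3]]}}

```text
clock: 5.25
ee_pos: [545.5, 7.0, 40.4]
tool_rot: [0.0, 0.707, 0.707, 0.001]
contact_force: [-3.1, -1.5, 14.0]
finger_gap: 45.8
gripper_force: 20.0
```

Contact with the floor shows as 14 N. I'll release with a modest opening, lift, and head to green at (547,232).

Emit:
{"name": "jog_arm", "arguments": {"targets": [[[0,0,-0.5],[0,0,0],0.65],[[0,0,0],[0,0,0],0.65],[[0,0,0],[0,0,0],0.65],[[0,0,-15],[0,0,0],0.65],[[0,0,-35],[0,0,0],0.65]]}}

```text
clock: 5.75
ee_pos: [542.7, 7.0, 87.0]
tool_rot: [-0.002, 0.707, 0.707, -0.002]
contact_force: [-0.1, 0.1, 0.3]
finger_gap: 61.0
gripper_force: 0.0
```

Emit:
{"name": "jog_arm", "arguments": {"targets": [[[0,0,-40],[0,0,0],0.85],[[0,0,-40],[0,0,0],0.85],[[20,0,0],[0,0,0],0.85],[[35,0,0],[0,0,0],0.85],[[40,0,0],[0,0,0],0.85]]}}

```text
clock: 6.25
ee_pos: [545.3, 101.6, 169.4]
tool_rot: [0.001, 0.708, 0.706, 0.0]
contact_force: [-0.2, -0.1, 0.4]
finger_gap: 79.7
gripper_force: 0.0
```

Emit:
{"name": "jog_arm", "arguments": {"targets": [[[40,1,0],[0,0,0],0.85],[[40,1,0],[0,0,0],0.85],[[35,0,0],[0,0,0],0.85],[[13,0,0],[0,0,0],0.85],[[0,0,0],[0,0,0],0.85]]}}

```text
clock: 6.75
ee_pos: [546.4, 232.1, 168.5]
tool_rot: [-0.0, 0.706, 0.708, -0.0]
contact_force: [0.4, -0.2, -0.1]
finger_gap: 79.7
gripper_force: 0.0
```

Emit:
{"name": "jog_arm", "arguments": {"targets": [[[1,1,35],[0,0,0],0.85],[[0,0,35],[0,0,0],0.85],[[0,0,35],[0,0,0],0.85],[[0,0,29],[0,0,0],0.85],[[0,0,0],[0,0,0],0.85]]}}

```text
clock: 7.25
ee_pos: [545.4, 226.5, 31.5]
tool_rot: [-0.001, 0.708, 0.706, -0.004]
contact_force: [-1.1, -0.4, 0.1]
finger_gap: 79.3
gripper_force: 0.0
```

Emit:
{"name": "jog_arm", "arguments": {"targets": [[[0,0,0],[0,0,0],0.3],[[0,0,0],[0,0,0],0.3],[[0,0,0],[0,0,0],0.3],[[0,0,0],[0,0,0],0.3],[[0,0,0],[0,0,0],0.3]]}}

```text
clock: 7.75
ee_pos: [547.8, 231.3, 35.9]
tool_rot: [-0.0, 0.707, 0.707, 0.0]
contact_force: [-2.0, -0.9, 5.3]
finger_gap: 45.9
gripper_force: 20.0
```

Emit:
{"name": "jog_arm", "arguments": {"targets": [[[0,0,-20],[0,0,0],0.3],[[0,0,-35],[0,0,0],0.3],[[0,0,-40],[0,0,0],0.3],[[0,0,-40],[0,0,0],0.3],[[-20,-3,0],[0,0,0],0.3]]}}

```text
clock: 8.25
ee_pos: [548.7, 215.8, 175.5]
tool_rot: [0.001, 0.706, 0.709, 0.006]
contact_force: [2.2, 0.4, -1.4]
finger_gap: 45.2
gripper_force: 20.0
```

Emit:
{"name": "jog_arm", "arguments": {"targets": [[[-35,-5,0],[0,0,0],0.3],[[-40,-5,0],[0,0,0],0.3],[[-40,-5,0],[0,0,0],0.3],[[-40,-5,0],[0,0,0],0.3],[[-40,-5,0],[0,0,0],0.3]]}}

```text
clock: 8.75
ee_pos: [518.5, 13.7, 169.2]
tool_rot: [-0.0, 0.707, 0.707, -0.001]
contact_force: [0.6, 0.0, -2.2]
finger_gap: 45.5
gripper_force: 20.0
```

Emit:
{"name": "jog_arm", "arguments": {"targets": [[[-35,-5,0],[0,0,0],0.3],[[-30,-5,0],[0,0,0],0.3],[[-20,-2,0],[0,0,0],0.3],[[0,0,0],[0,0,0],0.3],[[0,0,0],[0,0,0],0.3]]}}

```text
clock: 9.25
ee_pos: [507.3, -68.9, 169.4]
tool_rot: [-0.001, 0.707, 0.707, -0.0]
contact_force: [0.0, 0.8, -1.7]
finger_gap: 45.3
gripper_force: 20.0
```

Commanded x is about 508. I'll descend to about 40.5.

Emit:
{"name": "jog_arm", "arguments": {"targets": [[[0,0,25],[0,0,0],0.3],[[0,0,35],[0,0,0],0.3],[[0,0,30],[0,0,0],0.3],[[0,0,20],[0,0,0],0.3],[[0,0,10],[0,0,0],0.3]]}}

```text
clock: 9.75
ee_pos: [506.8, -66.9, 48.0]
tool_rot: [-0.002, 0.706, 0.708, -0.001]
contact_force: [0.3, 0.8, -0.5]
finger_gap: 45.8
gripper_force: 20.0
```

Emit:
{"name": "jog_arm", "arguments": {"targets": [[[0,0,5],[0,0,0],0.3],[[0,0,3],[0,0,0],0.3],[[0,0,1],[0,0,0],0.3],[[0,0,0],[0,0,0],0.3],[[0,0,0],[0,0,0],0.3]]}}

```text
clock: 10.25
ee_pos: [508.5, -69.0, 41.6]
tool_rot: [0.0, 0.707, 0.707, 0.0]
contact_force: [-0.6, -1.0, -2.3]
finger_gap: 45.2
gripper_force: 20.0
```

Emit:
{"name": "jog_arm", "arguments": {"targets": [[[0,0,1],[0,0,0],0.3],[[0,0,0.5],[0,0,0],0.3],[[0,0,0],[0,0,0],0.3],[[0,0,0],[0,0,0],0.3]]}}

```text
clock: 10.65
ee_pos: [508.6, -69.1, 40.9]
tool_rot: [0.001, 0.707, 0.707, 0.001]
contact_force: [-1.7, -0.4, 10.3]
finger_gap: 45.4
gripper_force: 20.0
```

Emit:
{"name": "jog_arm", "arguments": {"targets": [[[0,0,-0.5],[0,0,0],0.65],[[0,0,0],[0,0,0],0.65],[[0,0,0],[0,0,0],0.65],[[0,0,-15],[0,0,0],0.65],[[0,0,-35],[0,0,0],0.65]]}}

```text
clock: 11.15
ee_pos: [505.9, -68.7, 88.3]
tool_rot: [-0.002, 0.707, 0.707, -0.002]
contact_force: [1.6, -0.5, -0.2]
finger_gap: 60.9
gripper_force: 0.0
```

Emit:
{"name": "jog_arm", "arguments": {"targets": [[[0,0,-40],[0,0,0],0.85],[[0,0,-40],[0,0,0],0.85],[[-20,5,0],[0,0,0],0.85],[[-35,9,0],[0,0,0],0.85],[[-35,9,0],[0,0,0],0.85]]}}

```text
clock: 11.65
ee_pos: [531.5, -159.4, 170.5]
tool_rot: [0.0, 0.706, 0.708, 0.0]
contact_force: [0.7, -0.2, -0.3]
finger_gap: 79.3
gripper_force: 0.0
```

Emit:
{"name": "jog_arm", "arguments": {"targets": [[[-35,9,0],[0,0,0],0.85],[[-20,5,0],[0,0,0],0.85],[[-10,0,0],[0,0,0],0.85],[[0,0,0],[0,0,0],0.85],[[0,0,0],[0,0,0],0.85]]}}

```text
clock: 12.15
ee_pos: [544.7, -222.4, 169.7]
tool_rot: [-0.001, 0.707, 0.707, 0.0]
contact_force: [0.6, -0.3, 0.3]
finger_gap: 79.9
gripper_force: 0.0
```

```bash
python3 - <<'E'
from h import *; from workcell import env
f=env.grab_frame("wrist"); cv2.imwrite("pics/w2.png",f["color"]); print(f["position"],env.get_state()["ee_pos"])
m=mask(f["color"],"yellow"); n,l,s,c=cv2.connectedComponentsWithStats(m)
for i in range(1,n):
    if s[i,4]>60: print(c[i].round(0),s[i],onplane(f,c[i],92,True)[0].round(1))
E
```

```text
[ 544.65374898 -153.30985552  348.45936268] [ 544.84261678 -222.01734258  169.84061499]
[330.  22.] [ 285    0   92   57 2746] [603.6 -63.1]
[301. 323.] [288 309  28  29 662] [ 586.5 -364.2]
```

View pics/w2.png

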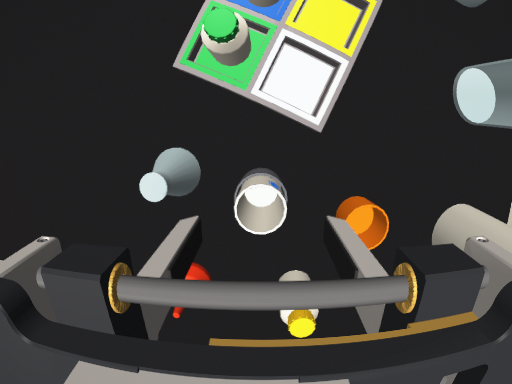

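The wrist view shows the white beaker's rim circle at about (260,208), the yellow cap at (301,325), the orange beaker at (363,224) and the flask at (155,185). I'm above the beaker, so I'll take it now and fit its rim first.

```bash
python3 - <<'E'
from h import *; from workcell import env
f=env.grab_frame("wrist"); img=f["color"]
m=mask(img,"white"); m[:165]=0;m[245:]=0;m[:,:225]=0;m[:,300:]=0
p=np.argwhere(m)[:,::-1]; lo=np.array([p[p[:,0]==u].max(0) for u in range(238,284)])  # lower rim arc
for q,n in((lo,"lower arc"),):
    w=onplane(f,q,84,True); A=np.c_[2*w,np.ones(len(w))]; s=np.linalg.lstsq(A,(w**2).sum(1),rcond=None)[0]
    print(n,s[:2].round(1),"r",np.sqrt(s[2]+s[0]**2+s[1]**2).round(1))
print("manual",onplane(f,(260.5,207.5),84,True), "yellow",onplane(f,(301,325),95,True), onplane(f,[(233,207),(288,207)],84,True))
E
```

```text
lower arc [ 542.4 -235.9] r 24.5
manual [[ 542.94274126 -233.79323347]] yellow [[ 586.50642947 -363.97051027]] [[ 517.28549608 -233.39048516]
 [ 568.56731643 -233.30815564]]
```

Emit:
{"name": "jog_arm", "arguments": {"targets": [[[-13,-2,20],[0,0,0],0.85],[[0,0,35],[0,0,0],0.85],[[0,0,35],[0,0,0],0.85],[[0,0,25],[0,0,0],0.85],[[0,0,0],[0,0,0],0.85]], "grip_force": 15}}

```text
clock: 12.75
ee_pos: [540.6, -234.3, 52.0]
tool_rot: [-0.003, 0.706, 0.708, -0.001]
contact_force: [-0.9, 0.6, -0.7]
finger_gap: 80.1
gripper_force: 0.0
```

Emit:
{"name": "jog_arm", "arguments": {"targets": [[[0,0,0],[0,0,0],0.3],[[0,0,0],[0,0,0],0.3],[[0,0,0],[0,0,0],0.3],[[0,0,0],[0,0,0],0.3],[[0,0,0],[0,0,0],0.3]]}}

```text
clock: 13.25
ee_pos: [543.5, -237.3, 56.1]
tool_rot: [0.001, 0.707, 0.707, 0.0]
contact_force: [-0.7, 0.4, 4.8]
finger_gap: 49.7
gripper_force: 15.0
```

Emit:
{"name": "jog_arm", "arguments": {"targets": [[[0,0,-6],[0,0,0],0.3],[[0,0,-10],[0,0,0],0.3],[[0,0,-12],[0,0,0],0.3],[[0,0,-15],[0,0,0],0.3],[[0,0,-15],[0,0,0],0.3]]}}

```text
clock: 13.75
ee_pos: [543.1, -237.0, 114.3]
tool_rot: [0.0, 0.707, 0.707, 0.0]
contact_force: [1.2, -0.6, -1.1]
finger_gap: 49.5
gripper_force: 15.0
```

Emit:
{"name": "jog_arm", "arguments": {"targets": [[[0,0,-25],[0,0,0],0.3],[[0,0,-35],[0,0,0],0.3],[[0,0,-25],[0,0,0],0.3],[[0,0,0],[0,0,0],0.3]]}}

```text
clock: 14.15
ee_pos: [545.5, -238.1, 202.5]
tool_rot: [0.004, 0.707, 0.707, 0.002]
contact_force: [0.7, -0.3, -0.3]
finger_gap: 49.7
gripper_force: 15.0
```

```bash
python3 - <<'E'
from workcell import env
import cv2,numpy as np
a=env.grab_frame("scene")["color"];b=env.grab_frame("side")["color"]
cv2.imwrite("pics/c2.png",np.hstack([cv2.resize(a[130:280,60:260],(400,300)),cv2.resize(b[150:300,200:400],(400,300))]))
print(env.get_state()["ee_pos"])
E
```

```text
[ 542.97656533 -236.91467585  198.5134725 ]
```

View pics/c2.png

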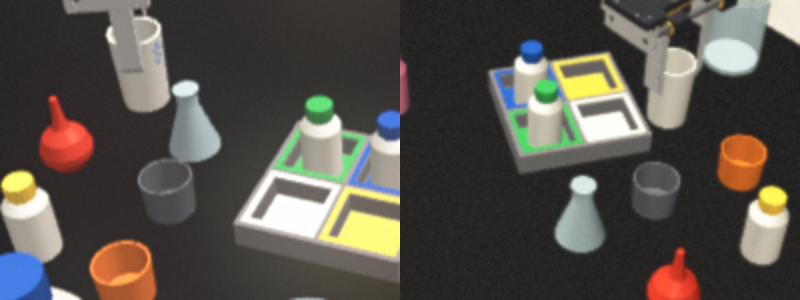

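The white beaker hangs upright in the gripper. The steel one at crop (167,190) still stands in place, and the blue and green bottles stand in their pockets. Next, the white pocket at (586,-105).

Emit:
{"name": "jog_arm", "arguments": {"targets": [[[20,7,0],[0,0,0],0.3],[[30,10,0],[0,0,0],0.3],[[35,11,0],[0,0,0],0.3],[[30,10,0],[0,0,0],0.3],[[16,5,0],[0,0,0],0.3]]}}

```text
clock: 14.75
ee_pos: [585.7, -102.1, 196.3]
tool_rot: [-0.002, 0.706, 0.708, -0.0]
contact_force: [1.1, -0.1, -1.0]
finger_gap: 49.5
gripper_force: 15.0
```

Emit:
{"name": "jog_arm", "arguments": {"targets": [[[0,0,0],[0,0,0],0.3],[[0,0,25],[0,0,0],0.3],[[0,0,35],[0,0,0],0.3],[[0,0,30],[0,0,0],0.3],[[0,0,20],[0,0,0],0.3]]}}

```text
clock: 15.25
ee_pos: [583.5, -108.9, 85.4]
tool_rot: [-0.001, 0.708, 0.706, -0.002]
contact_force: [0.9, -0.7, -0.5]
finger_gap: 49.6
gripper_force: 15.0
```

Emit:
{"name": "jog_arm", "arguments": {"targets": [[[0,0,15],[0,0,0],0.3],[[0,0,8],[0,0,0],0.3],[[0,0,4],[0,0,0],0.3],[[0,0,2],[0,0,0],0.3],[[0,0,0],[0,0,0],0.3]]}}

```text
clock: 15.75
ee_pos: [586.2, -106.5, 59.4]
tool_rot: [0.0, 0.707, 0.707, 0.0]
contact_force: [-0.3, -0.5, 0.0]
finger_gap: 49.9
gripper_force: 15.0
```

Emit:
{"name": "jog_arm", "arguments": {"targets": [[[0,0,1],[0,0,0],0.3],[[0,0,1],[0,0,0],0.3],[[0,0,0],[0,0,0],0.3],[[0,0,0],[0,0,0],0.3]]}}

```text
clock: 16.15
ee_pos: [586.2, -105.9, 57.3]
tool_rot: [0.0, 0.707, 0.707, 0.0]
contact_force: [0.3, 0.4, 0.1]
finger_gap: 49.6
gripper_force: 15.0
```

Emit:
{"name": "jog_arm", "arguments": {"targets": [[[0,0,0.7],[0,0,0],0.3],[[0,0,0.7],[0,0,0],0.3],[[0,0,0],[0,0,0],0.3],[[0,0,0],[0,0,0],0.3]]}}

```text
clock: 16.55
ee_pos: [586.2, -106.0, 57.1]
tool_rot: [0.0, 0.707, 0.707, 0.0]
contact_force: [-3.3, 0.6, 10.9]
finger_gap: 49.5
gripper_force: 15.0
```

Emit:
{"name": "jog_arm", "arguments": {"targets": [[[0,0,-0.5],[0,0,0],0.7],[[0,0,0],[0,0,0],0.7],[[0,0,0],[0,0,0],0.7],[[0,0,-15],[0,0,0],0.7],[[0,0,-35],[0,0,0],0.7]], "grip_force": 20}}

```text
clock: 17.05
ee_pos: [583.7, -105.6, 104.7]
tool_rot: [-0.002, 0.707, 0.707, -0.002]
contact_force: [0.0, 0.2, 0.3]
finger_gap: 65.8
gripper_force: 0.0
```

Emit:
{"name": "jog_arm", "arguments": {"targets": [[[0,0,-40],[0,0,0],0.85],[[0,0,-23],[0,0,0],0.85],[[-30,0,0],[0,0,0],0.85],[[-40,0,0],[0,0,0],0.85],[[-40,0,0],[0,0,0],0.85]]}}

```text
clock: 17.55
ee_pos: [586.5, -216.7, 170.7]
tool_rot: [0.001, 0.706, 0.708, 0.0]
contact_force: [0.1, -0.4, -0.8]
finger_gap: 79.9
gripper_force: 0.0
```

Emit:
{"name": "jog_arm", "arguments": {"targets": [[[-40,0,0],[0,0,0],0.85],[[-40,0,0],[0,0,0],0.85],[[-40,0,0],[0,0,0],0.85],[[-30,0,0],[0,0,0],0.85],[[0,0,0],[0,0,0],0.85]]}}

```text
clock: 18.05
ee_pos: [583.8, -372.9, 169.8]
tool_rot: [0.002, 0.71, 0.704, -0.002]
contact_force: [-0.3, 0.1, -0.1]
finger_gap: 79.6
gripper_force: 0.0
```

```bash
python3 - <<'E'
from h import *; from workcell import env
f=env.grab_frame("wrist"); print(env.get_state()["ee_pos"])
m=mask(f["color"],"yellow"); n,l,s,c=cv2.connectedComponentsWithStats(m)
for i in range(1,n):
    if s[i,4]>60: print(c[i].round(0),s[i],onplane(f,c[i],93,True)[0].round(1))
cv2.imwrite("pics/w3.png",f["color"])
E
```

```text
[ 584.78765743 -369.04570205  169.58626976]
[332.  91.] [ 312   62   52   53 1360] [ 644.6 -278.7]
[267. 192.] [251 175  33  35 900] [ 587.5 -368. ]
```

View pics/w3.png

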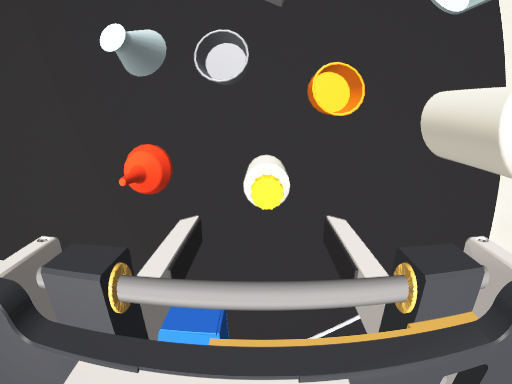

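The yellow cap sits at (267,192), between the fingers, at (587,-368). The steel beaker stands at (222,57). I'll descend and grip.

Emit:
{"name": "jog_arm", "arguments": {"targets": [[[-2,1,35],[0,0,0],0.85],[[0,0,35],[0,0,0],0.85],[[0,0,35],[0,0,0],0.85],[[0,0,30],[0,0,0],0.85],[[0,0,0],[0,0,0],0.85]]}}

```text
clock: 18.6
ee_pos: [584.6, -363.8, 30.2]
tool_rot: [-0.004, 0.706, 0.708, -0.0]
contact_force: [-0.8, 0.8, -1.2]
finger_gap: 79.5
gripper_force: 0.0
```

Emit:
{"name": "jog_arm", "arguments": {"targets": [[[0,0,0],[0,0,0],0.3],[[0,0,0],[0,0,0],0.3],[[0,0,0],[0,0,0],0.3],[[0,0,0],[0,0,0],0.3],[[0,0,0],[0,0,0],0.3]]}}

```text
clock: 19.1
ee_pos: [587.7, -368.3, 35.3]
tool_rot: [0.001, 0.707, 0.707, 0.0]
contact_force: [0.2, -0.0, 3.3]
finger_gap: 45.5
gripper_force: 20.0
```

Emit:
{"name": "jog_arm", "arguments": {"targets": [[[0,0,-20],[0,0,0],0.3],[[0,0,-35],[0,0,0],0.3],[[0,0,-45],[0,0,0],0.3],[[0,0,-45],[0,0,0],0.3],[[21,2,0],[0,0,0],0.3]]}}

```text
clock: 19.6
ee_pos: [591.5, -353.3, 186.6]
tool_rot: [0.007, 0.709, 0.705, 0.0]
contact_force: [0.4, -0.8, -0.4]
finger_gap: 45.5
gripper_force: 20.0
```

Emit:
{"name": "jog_arm", "arguments": {"targets": [[[40,4,0],[0,0,0],0.3],[[40,4,0],[0,0,0],0.3],[[40,4,0],[0,0,0],0.3],[[40,4,0],[0,0,0],0.3],[[40,4,0],[0,0,0],0.3]]}}

```text
clock: 20.1
ee_pos: [608.4, -144.8, 178.6]
tool_rot: [-0.001, 0.707, 0.707, -0.0]
contact_force: [-0.1, 0.7, -1.7]
finger_gap: 45.4
gripper_force: 20.0
```

Emit:
{"name": "jog_arm", "arguments": {"targets": [[[40,4,0],[0,0,0],0.3],[[40,4,0],[0,0,0],0.3],[[30,3,0],[0,0,0],0.3],[[10,1,0],[0,0,0],0.3],[[0,0,0],[0,0,0],0.3]]}}

```text
clock: 20.6
ee_pos: [620.6, -24.9, 178.6]
tool_rot: [-0.001, 0.706, 0.708, -0.0]
contact_force: [0.4, -0.4, -1.7]
finger_gap: 45.6
gripper_force: 20.0
```

Emit:
{"name": "jog_arm", "arguments": {"targets": [[[-1,0,30],[0,0,0],0.3],[[0,0,38],[0,0,0],0.3],[[0,0,30],[0,0,0],0.3],[[0,0,20],[0,0,0],0.3],[[0,0,10],[0,0,0],0.3]]}}

```text
clock: 21.1
ee_pos: [619.2, -31.1, 48.8]
tool_rot: [-0.001, 0.708, 0.706, -0.002]
contact_force: [-0.7, 0.5, -1.0]
finger_gap: 45.4
gripper_force: 20.0
```

Emit:
{"name": "jog_arm", "arguments": {"targets": [[[0,0,5],[0,0,0],0.3],[[0,0,3],[0,0,0],0.3],[[0,0,1],[0,0,0],0.3],[[0,0,0],[0,0,0],0.3],[[0,0,0],[0,0,0],0.3]]}}

```text
clock: 21.6
ee_pos: [621.6, -27.9, 42.9]
tool_rot: [0.001, 0.707, 0.707, 0.001]
contact_force: [0.3, 0.7, -1.3]
finger_gap: 45.6
gripper_force: 20.0
```

Emit:
{"name": "jog_arm", "arguments": {"targets": [[[0,0,1],[0,0,0],0.3],[[0,0,1],[0,0,0],0.3],[[0,0,1],[0,0,0],0.3],[[0,0,0],[0,0,0],0.3],[[0,0,0],[0,0,0],0.3]]}}

```text
clock: 22.1
ee_pos: [621.3, -27.9, 40.2]
tool_rot: [0.0, 0.707, 0.707, 0.0]
contact_force: [-1.4, 0.0, 5.9]
finger_gap: 45.7
gripper_force: 20.0
```

It has landed (5.9 N). I'll release, lift clear, and look.

Emit:
{"name": "jog_arm", "arguments": {"targets": [[[0,0,0],[0,0,0],0.65],[[0,0,0],[0,0,0],0.65],[[0,0,0],[0,0,0],0.65],[[0,0,-15],[0,0,0],0.65],[[0,0,-35],[0,0,0],0.65]]}}

```text
clock: 22.6
ee_pos: [618.7, -27.9, 87.6]
tool_rot: [-0.002, 0.707, 0.707, -0.002]
contact_force: [0.4, 0.8, 0.0]
finger_gap: 61.1
gripper_force: 0.0
```

Emit:
{"name": "jog_arm", "arguments": {"targets": [[[0,0,-40],[0,0,0],0.65],[[0,0,-45],[0,0,0],0.65],[[0,0,-45],[0,0,0],0.65],[[0,0,0],[0,0,0],0.65],[[0,0,0],[0,0,0],0.65]]}}

```text
clock: 23.1
ee_pos: [621.7, -28.0, 221.1]
tool_rot: [0.001, 0.707, 0.707, 0.001]
contact_force: [-0.8, -0.2, -1.2]
finger_gap: 61.0
gripper_force: 0.0
```

```bash
python3 - <<'E'
from h import *; from workcell import env
a=env.grab_frame("scene");b=env.grab_frame("side"); s=env.get_state(); print(s["ee_pos"],s["contact_force"])
for k,sa,sb in(("blue",(263,190),(263,173)),("green",(220,185),(272,193)),("yellow",(246,215),(296,168))):
    o=[]
    for f,sd in((a,sa),(b,sb)):
        try:
            m=mask(f["color"],k); n,l,st,c=cv2.connectedComponentsWithStats(m)
            print(k,[(c[i].round(0).tolist(),int(st[i,4]),onplane(f,c[i],91)[0].round(0).tolist()) for i in range(1,n) if st[i,4]>40 and np.hypot(*(c[i]-sd))<30])
        except Exception as e: print(e)
cv2.imwrite("pics/c3.png",np.hstack([cv2.resize(a["color"][130:280,150:350],(400,300)),cv2.resize(b["color"][130:280,180:380],(400,300))]))
E
```

```text
[620.04376061 -27.95011257 218.39758046] [-0.44385828 -0.67462503 -1.14453781]
blue [([256.0, 191.0], 163, [544.0, 6.0]), ([269.0, 218.0], 141, [630.0, 22.0])]
blue [([265.0, 175.0], 113, [547.0, 8.0]), ([253.0, 195.0], 90, [469.0, -37.0])]
green [([219.0, 183.0], 117, [503.0, -68.0]), ([235.0, 209.0], 63, [593.0, -43.0])]
green [([273.0, 195.0], 102, [509.0, -67.0]), ([284.0, 216.0], 70, [478.0, -143.0]), ([261.0, 216.0], 86, [434.0, -109.0])]
yellow [([243.0, 215.0], 118, [615.0, -29.0]), ([247.0, 245.0], 287, [697.0, -31.0])]
yellow [([295.0, 170.0], 114, [623.0, -25.0]), ([283.0, 190.0], 98, [543.0, -68.0])]
```

View pics/c3.png

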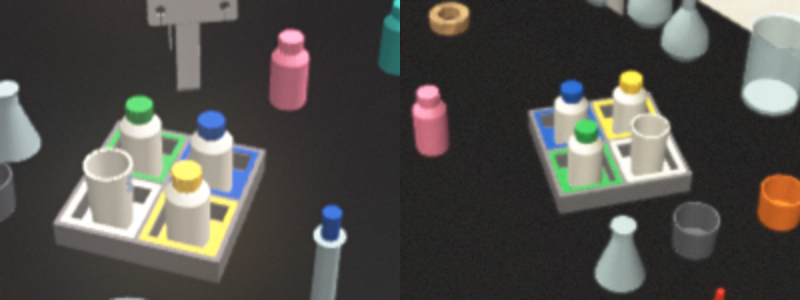

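The two crops show all four items upright in their own pockets: green (140,110), blue (210,125), yellow (187,175) and beaker (110,160) in the left crop. The measured caps lie within about 6 mm of their pocket centres, and the gripper is clear, so I'll hand in.

```bash
python3 -c "
from workcell import env
print(env.finish_job())"
```

```text
the job is handed in; nothing more can be done
None
```

I handed the job in at about 23 s: in the last images all three white bottles and the white beaker stand upright in their own pockets, the caps measuring within about 7 mm of the pocket centres, and the steel beaker and brown bottle were not touched, though the judge returned no verdict.

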